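Close and lock the record flattening press

ROBOT

A 7-joint arm with a two-finger parallel gripper is mounted at the origin on the work surface. World frame = base frame: x ahead of the robot, y to its left, z up, the work surface at z = 0. Lengths are in m, angles in rad, forces in N, time in s.
With the tool pointing down it reaches from about 0.375 to 0.925 m from the base axis. Payload 3.1 kg.
Tool frame: the origin (TCP) lies between the finger pads; the fingertips stand 25 mm ahead of it and the grasp point (between the pads) lies 6 mm ahead of it; x points along the fingers, y is the direction in which the jaws open and shut, and the axes are right-handed (so a half turn about x gives the same grasp; the last joint's range is limited). The gripper opens to 85 mm and grips with 20 to 120 N. Pads are 22 mm wide; open, the fingers measure 114 mm over their backs; the gripper's body (76 mm by 85 mm) begins 54 mm behind the grasp point. The pads swing forward as they close: fully open they stand 13 mm farther back than shut.
Start: joints at [-1.339, 0.383, 0.044, 1.598, -0.018, 1.161, -0.05], TCP at [0.21, 0.615, 0.256] pointing down, gripper open.
Joint ranges: [-2.61, 2.61], [-0.41, 2.15], [-1.48, 1.57], [0, 2.5], [-1.57, 4.71], [0.05, 1.97], [-2.85, 2.85]. Speed limits (rad/s): [2.79, 2.79, 3.14, 3.14, 3.14, 3.14, 3.14].

INTERFACE

Orientations are given as [roll, pitch, yaw] about the fixed x, y, z axes, in that order (R = Rz(yaw) Ry(pitch) Rx(roll)).
In Python, from bench import manip, camera, get_calibration, regions_of, landmark_of gives the robot as it stands. The module is installed in compiled form; this text tells all that it offers. Calls block until the motion is done:
- manip.movep(position, orientation): joint-space move of the TCP to a pose.
- manip.move_l(position, attitude=None, speed=0.15): straight line of the TCP; attitude=None keeps the orientation; speed is the mean speed in m/s.
- manip.move_j(angles): joint-space move.
- manip.gripper_open() and manip.gripper_close(): open the fingers fully, or close them until they stop; the grip force is fixed at half the most.
- manip.wait(seconds).
- manip.solve_ik(position, orientation): joint angles nearest the present ones, or None.
- camera(name): name is "scene" or "top"; returns (picture, depth): 400x640x3 uint8, blue, green, red; 400x640 float32, m along the optical axis (not along the pixel's ray), 0 where there is no reading.
- get_calibration(name): a dict with "camera_matrix" (3x3 intrinsics, pixels), "R" (3x3) and "t" (3): a world point X has camera coordinates R X + t. Camera axes: x right, y down, z forward; pixel columns grow to the right and rows downward; lengths in m; the calibration is good to about 2 mm. A picture is of the moment at which its call begins. get_calibration takes no time and is no camera call.
A pose or a line that the arm cannot do raises manip.IKError and nothing moves.
- manip.close_job(): hands the job in, once; it reports no verdict.
Trained networks look in the newest picture that a camera, given by its name, has taken for a name from the list of things; names that differ only in an ending like _2 or _b are one class to them, and where a whole thing is asked for, a point or a joint stands for the part that bears it (a point fixed in the world has none). Each returns a list of dicts, best first, with "score" (0 to 1); they miss things now and then, are a little off and sometimes report something else, mostly with a low value. They report only what shows in the picture. A call takes as long as a camera call.
- regions_of(camera, thing): "mask" (400x640 bool, what is visible of it).
- landmark_of(camera, thing): "location" ([x, y, z] in m, in the coordinates of the camera as it stood for that picture, good to about 4 mm: a listed point, or the origin of a listed thing).
Readings, each from a call of its own:
- manip.get_time_s(): time.
- manip.get_joint_pos(): joint angles.
- manip.get_qvel(): joint speeds.
- manip.get_effort(): joint torques, N m.
- manip.get_tool_pos(): TCP position.
- manip.get_orientation(): TCP orientation.
- manip.get_wrist_force(): force on the tool from outside, world axes, zero at the start.
- manip.get_moment(): the same for the moment, N m.
- manip.get_gripper_width(): finger opening in m.
Only numpy, scipy, OpenCV 4.12 (cv2) and the standard library are available. Lean on these libraries where they do the work, as an engineer would, in place of code of your own. Each camera call takes 0.05 s, during which the arm holds its last target. There are 200 camera calls.

TASK

Clear the wooden record brush off the single in the open flattening press and lay it velvet side down in the shallow grey tray. Then pull the press lid fully down by its lever against the spring hinge and, while holding it down, turn the lever a quarter turn clockwise as far as it goes, so that the cam draws the lid tight and it stays locked when you let go. Do not disturb the other things on the bench.

Things in the scene. Friction and masses are not known exactly. Their poses are not given: they have to be found in the camera images.
- press: Fixed bench press for flattening 7-inch records: grey base 220 (x) by 240 (y) by 50 mm high, a steel plate on it, and on that a black 175 mm single that does not move (its top 58 mm above the bench). Origin: on the bench under the single's centre. x points from the front (latch, keeper bracket, control panel) to the hinge at the back, y to the left seen from the front, z up.
- lid (a joint): Hinge of the grey lid, rad: 1.4 = standing open on its stop, 0 = fully down. Torsion springs on the hinge rod throw it open whenever it is let go unlocked; holding it down by the lever takes about 10 N; the swing is damped. It cannot shut with the brush inside. Lid down: 232 mm wide, top 90 mm above the bench, then a 90 mm wide tongue with the latch, ending 272 mm in front of the hinge.
- hinge (a point): Middle of the hinge axis, 105 mm behind the press origin and 66 mm above the bench; the axis runs along the press's y. A point of the lid that, with the lid down, lies at (-a, y, h) from here in the press's axes lies at (-a cos q + h sin q, y, a sin q + h cos q) at lid angle q.
- lever (a joint): Angle of the latch lever on the lid, rad. 0 = open: parallel to the hinge, pointing to the press's +y (left seen from the front). Grows clockwise seen from above the lid to its stop at 1.571 = locked: pointing back over the lid to the hinge. Stiff (0.15 N m), stays where it is left. A cam arm under the tongue turns with it, 28 mm long, 102 mm below the lever.
- keeper (a point): Steel keeper bracket on the base's front, middle of its underside, 44 mm above the bench. From lever angle 0.35 on the cam runs in under its sloping lead-in, if the lid is within 5 mm of fully down there, draws the lid the rest of the way down and from 1.35 on holds it. With the lever turned too early the cam lands on top of it and the lid cannot shut.
- lever_hub (a point): Point on the lever's turning axis, level with the lever's centre line: with the lid down 250 mm in front of the hinge axis and 74 mm above it, 50 mm above the lid's top. The hub post is 20 mm thick.
- lever_grip (a point): Point on the centre line of the black round lever, 65 mm from the hub; the lever is 16 mm thick and ends 100 mm from the hub, 42 mm clear of the lid. Can be pinched here from above, a finger in front and one behind; while parallel to the hinge it can roll between the fingers as the lid swings.
- brush_center (a point): Centre of the loose record brush, half-way up: 120 mm long (its x axis), wood body 40 mm wide over a black velvet sole 44 mm wide, 40 mm high in all, 90 g; z points up out of the wooden back. It starts lying on the single in front of the open lid, sole down, roughly parallel to the hinge.
- tray_in (a point): Centre of the inner floor of the fixed shallow grey tray, 5 mm above the bench: 200 mm (x) by 140 mm (y) outside, walls 5 mm thick and 22 mm high. It lies to the left or the right of the press.
- label_box: Bystander: fixed open cardboard box of round labels, 170 by 125 by about 100 mm high, on the other side of the press from the tray.
- spray: Bystander: loose white trigger spray bottle, 66 mm thick, 194 mm high. Origin under its centre.
- tape: Bystander: loose roll of tape, 104 mm across, 48 mm high. Origin under its centre.
- marker: Bystander: loose marker pen, 130 mm long, 18 mm thick. Origin under its middle.
- gauge: Bystander: loose dial thickness gauge lying flat, about 140 by 60 by 19 mm. Origin under its dial.

How it is judged:
By the outcome, as a careful person would: the job done as asked, in the order asked, and still so for the second after the job is handed in, with the robot touching nothing.
It also fails if it takes over 64 s, if anything falls off the work surface, if the arm or the gripper's body presses on something with over 40 N, if the wrist force passes 120 N, or if a joint passes its speed limit or range.

## Working session

There is one attempt and no reset: what is moved stays moved. The work goes in short steps, each a Python script; the robot and the scene stay as the last script left them, time stands still between calls to the robot, and variables do not carry over. Pictures are saved under pics/ and viewed, about 8 in all and at most 12, crops included, and the job is handed in when it is done.

```bash
mkdir -p pics
cat > h.py <<'E'
import numpy as np, cv2
from bench import manip, camera, get_calibration, regions_of, landmark_of
def w(cam,p):
    c=get_calibration(cam); return np.array(c["R"]).T@(np.array(p)-np.array(c["t"]).ravel())
def cloud(cam,d):
    c=get_calibration(cam);K=np.array(c["camera_matrix"]);v,u=np.mgrid[:400,:640]
    P=np.stack([(u-K[0,2])/K[0,0]*d,(v-K[1,2])/K[1,1]*d,d],-1)
    return (P-np.array(c["t"]).ravel())@np.array(c["R"])
def lm(cam,th,n=2):
    return [(np.round(w(cam,r["location"]),4).tolist(),round(r["score"],2)) for r in landmark_of(cam,th)[:n]]
E
python3 - <<'E'
from h import *
for c in ("scene","top"):
    im,d=camera(c); cv2.imwrite(f"pics/{c}0.png",im); np.save(f"{c}0.npy",d)
    for t in "press hinge keeper lever_hub lever_grip brush_center tray_in label_box spray tape marker gauge".split():
        print(c,t,lm(c,t))
    P=cloud(c,d)
    for t in ("brush_center","tray_in","press","lid"):
        r=regions_of(c,t)
        if r:
            m=r[0]["mask"]&(d>0);Q=P[m]
            if t=="brush_center": Q=Q[Q[:,2]>np.percentile(Q[:,2],90)-.006]
            print(c,t,r[0]["score"],m.sum(),cv2.minAreaRect(Q[:,:2].astype(np.float32)),np.percentile(Q,[2,98],axis=0).round(3).tolist())
print(manip.get_time_s(),manip.get_orientation(),manip.get_tool_pos())
E
```

```text
scene press [([0.5754, -0.0225, 0.0012], 0.63), ([0.5243, -0.0199, 0.0776], 0.52)]
scene hinge [([0.6832, -0.0171, 0.064], 0.71)]
scene keeper [([0.4569, -0.0284, 0.0448], 0.62)]
scene lever_hub [([0.7098, -0.0174, 0.3237], 0.63)]
scene lever_grip [([0.7072, 0.0543, 0.3208], 0.68)]
scene brush_center [([0.5249, -0.0222, 0.0806], 0.93)]
scene tray_in [([0.4448, 0.3634, 0.0059], 0.64)]
scene label_box [([0.4854, -0.3921, -0.0008], 0.89)]
scene spray [([0.6729, 0.3767, 0.0014], 0.61), ([0.5272, -0.0229, 0.0801], 0.58)]
scene tape [([0.6796, -0.3867, 0.0006], 0.9)]
scene marker [([0.3059, 0.2521, 0.0059], 0.88), ([0.6718, 0.3772, 0.0036], 0.43)]
scene gauge [([0.2582, -0.2608, -0.0011], 0.57)]
scene brush_center 0.88 709 ((0.521411657333374, -0.01783052459359169), (0.036218997091054916, 0.10927785187959671), 15.074068069458008) [[0.498, -0.069, 0.095], [0.548, 0.028, 0.102]]
scene tray_in 0.6 4603 ((0.43844249844551086, 0.36113467812538147), (0.15432491898536682, 0.21169815957546234), 68.99064636230469) [[0.342, 0.28, 0.001], [0.548, 0.451, 0.024]]
scene press 0.79 7866 ((0.5779625177383
[... 1068 characters left out ...]
970581, 0.1083347424864769), 16.324005126953125) [[0.497, -0.072, 0.094], [0.546, 0.024, 0.102]]
top tray_in 0.81 3156 ((0.44210076332092285, 0.3618395924568176), (0.14393073320388794, 0.2010626494884491), 70.19786834716797) [[0.345, 0.279, -0.001], [0.542, 0.447, 0.023]]
top press 0.61 7908 ((0.6536612510681152, -0.022324442863464355), (0.4192534387111664, 0.2538929879665375), 3.4417600631713867) [[0.463, -0.141, 0.004], [0.706, 0.091, 0.335]]
top lid 0.81 2454 ((0.7054886817932129, -0.041478872299194336), (0.21419885754585266, 0.24414783716201782), 63.01252365112305) [[0.609, -0.125, 0.093], [0.712, 0.086, 0.337]]
1.7 [-1.989747    1.57075649 -2.31953548] [0.21049852 0.61497172 0.25626202]
```

View pics/scene0.png

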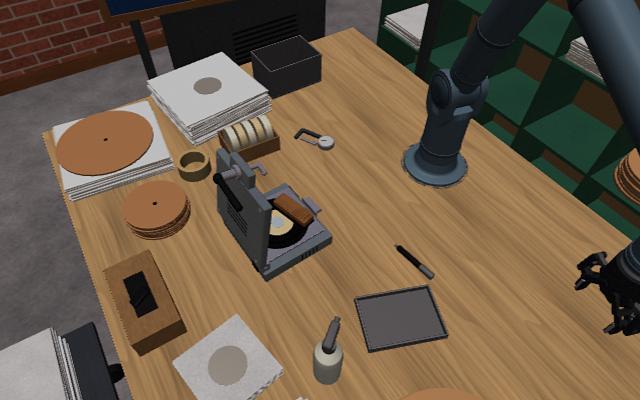

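View pics/top0.png

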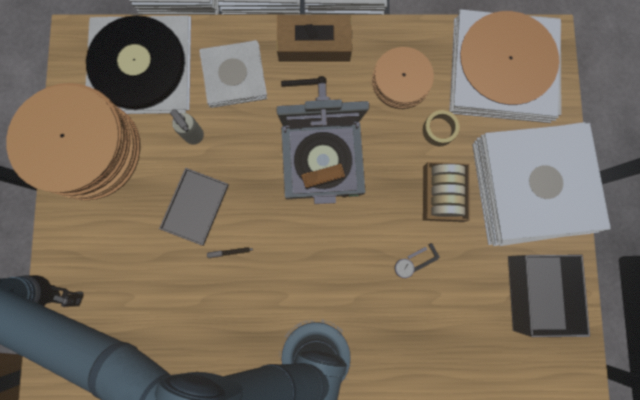

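Both views show the press at the centre, with its lid open and the lever pointing to +y. The brush lies on the single at top (323,176), rotated about 15°. The tray is on the left at top (195,206), with its long axis at about 160°. The networks agree with the pictures. Next I move the brush.

Run:
```python
from h import *
r=np.radians
O=lambda a:[0,np.pi/2,r(a)-np.pi/2]
g=.030+.006
st=lambda s:print(s,round(manip.get_time_s(),2),np.round(manip.get_tool_pos(),4),round(manip.get_gripper_width(),4),np.round(manip.get_wrist_force(),1))
manip.movep([.522,-.022,.20],O(15.5))
manip.move_l([.522,-.022,.058+g],speed=.12); st("down")
manip.gripper_close(); st("grip")
manip.move_l([.522,-.022,.20],speed=.15); st("lift")
manip.movep([.445,.361,.16],O(70)); st("tray")
im,d=camera("top"); cv2.imwrite("pics/top1.png",cv2.resize(im[130:290,120:360],None,fx=3,fy=3))
```

```text
down 5.26 [ 0.5228 -0.0221  0.0947] 0.0853 [ 0.3 -0.3  0.5]
grip 5.75 [ 0.5228 -0.022   0.0947] 0.0388 [-0.3  0.1  3.7]
lift 6.61 [ 0.521  -0.0218  0.199 ] 0.0389 [ 0.3 -0.3 -0.6]
tray 8.07 [0.4466 0.3585 0.1602] 0.0391 [ 0.  -1.1 -0.6]
```

View pics/top1.png

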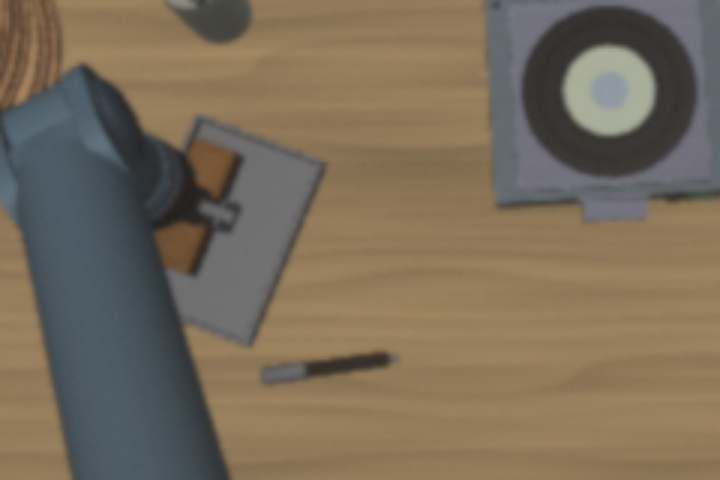

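The brush is held, and its long axis is parallel to the tray's (crop around (200,205); the offset to the left is parallax). I'll lower and release it, then move above the lever.

```bash
cat >> h.py <<'E'
O=lambda a:[0,np.pi/2,np.radians(a)-np.pi/2]
st=lambda s:print(s,round(manip.get_time_s(),2),np.round(manip.get_tool_pos(),4),round(manip.get_gripper_width(),4),np.round(manip.get_wrist_force(),1))
YAW=.043; PY=np.degrees(YAW); H=np.array([.681,-.0194,.066])
ex=np.array([np.cos(YAW),np.sin(YAW),0]); ey=np.array([-np.sin(YAW),np.cos(YAW),0]); ez=np.array([0,0,1.])
def grip(q,L=0.,r=.065):
    a,y,h=.25-r*np.sin(L), r*np.cos(L), .074
    return H+ex*(-a*np.cos(q)+h*np.sin(q))+ey*y+ez*(a*np.sin(q)+h*np.cos(q))
UP=np.array([0,0,.006])
E
python3 - <<'E'
from h import *
manip.move_l([.445,.361,.0415],speed=.1); st("place")
manip.gripper_open(); st("open")
manip.move_l([.445,.361,.22],speed=.2)
p=grip(1.4); print("grip pt",p)
for q in (p+UP+[0,0,.09],p+UP,grip(.7)+UP,grip(0)+UP): print(manip.solve_ik(q,O(PY)) is not None)
for L in (.5,1,1.571): print(manip.solve_ik(grip(0,L)+UP,O(PY-np.degrees(L))) is not None)
manip.movep([.50,.12,.40],O(PY))
for c in ("scene","top"):
    im,d=camera(c); cv2.imwrite(f"pics/{c}2.png",im)
    for t in ("lever_hub","lever_grip","brush_center"): print(c,t,lm(c,t))
    P=cloud(c,d)
    for rr in regions_of(c,"lever_grip")[:1]:
        Q=P[rr["mask"]&(d>0)]; print(rr["score"],len(Q),np.percentile(Q,[5,50,95],axis=0).round(3).tolist())
st("x")
a=cv2.imread("pics/scene2.png")[130:380,180:480]; cv2.imwrite("pics/s2c.png",cv2.resize(a,None,fx=2.4,fy=2.4))
E
```

```text
place 9.45 [0.4455 0.3614 0.0419] 0.0386 [-0.  -0.8 -1.4]
open 9.97 [0.445  0.361  0.0415] 0.0851 [ 0.5 -0.2  0.5]
grip pt [0.70860923 0.04684807 0.32494   ]
True
True
True
True
True
True
True
scene lever_hub [([0.6808, -0.0185, 0.0626], 0.75), ([0.7074, -0.0183, 0.3256], 0.71)]
scene lever_grip [([0.708, 0.0531, 0.3223], 0.96), ([0.7089, -0.0192, 0.3222], 0.51)]
scene brush_center [([0.4525, 0.3625, 0.024], 0.69)]
0.71 575 [[0.609, -0.021, 0.31], [0.704, -0.001, 0.327], [0.716, 0.08, 0.335]]
top lever_hub [([0.7063, -0.0163, 0.3268], 0.73)]
top lever_grip [([0.711, 0.0446, 0.3181], 0.88), ([0.6775, -0.021, 0.0631], 0.3)]
top brush_center [([0.4481, 0.3606, 0.0227], 0.8)]
0.55 573 [[0.606, -0.027, 0.185], [0.7, -0.007, 0.325], [0.715, 0.071, 0.335]]
x 12.68 [0.5    0.1202 0.3999] 0.0853 [-0.2 -0.4 -0.5]
```

View pics/s2c.png

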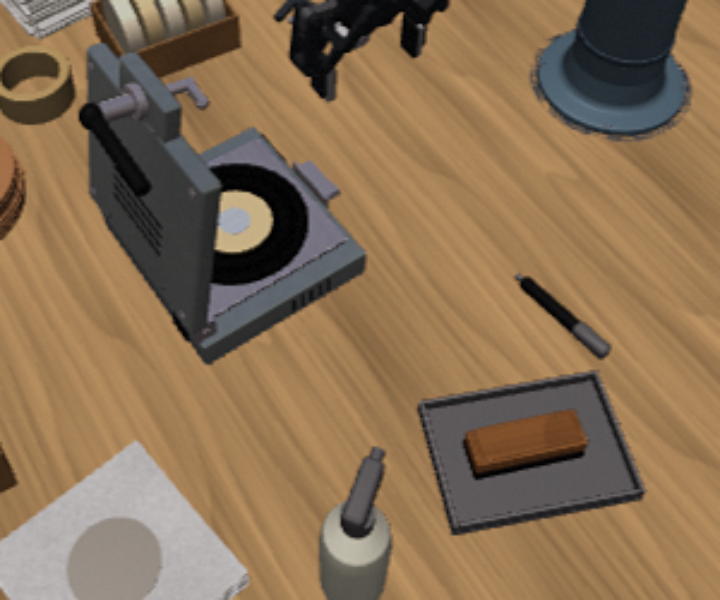

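The brush sits flat in the tray, at crop (527,440), and the lever is free at (115,145). I'll check the lid edge height near the grip, then pinch.

Run:
```python
from h import *
P=cloud("scene",np.load("scene0.npy")).reshape(-1,3)
lp=(P-H)@np.c_[ex,ey,ez]; 
for lo,hi in((.03,.05),(.05,.08),(.08,.11)):
    m=(lp[:,1]>lo)&(lp[:,1]<hi)&(lp[:,0]>-.12)&(lp[:,0]<.015)&(lp[:,2]>0); Q=lp[m]; print(lo,len(Q),np.percentile(Q[:,2]+.066,[90,98,100]).round(3))
p=grip(1.4)+UP
manip.movep(p+[0,0,.085],O(PY)); st("above")
manip.move_l(p,speed=.08); st("at")
camera("scene"); print(lm("scene","lever_grip"))
im,d=camera("scene"); cv2.imwrite("pics/s3.png",cv2.resize(im[110:290,190:350],None,fx=3.3,fy=3.3))
```

```text
0.03 442 [0.334 0.338 0.341]
0.05 465 [0.297 0.299 0.3  ]
0.08 497 [0.297 0.299 0.301]
above 13.57 [0.7082 0.0468 0.416 ] 0.0853 [-1.   0.1  0.8]
at 14.78 [0.709  0.0466 0.3318] 0.0856 [-0.3  0.8  0.4]
[([0.7095, 0.0529, 0.3227], 0.66), ([0.4519, 0.3634, 0.0221], 0.27)]
```

View pics/s3.png

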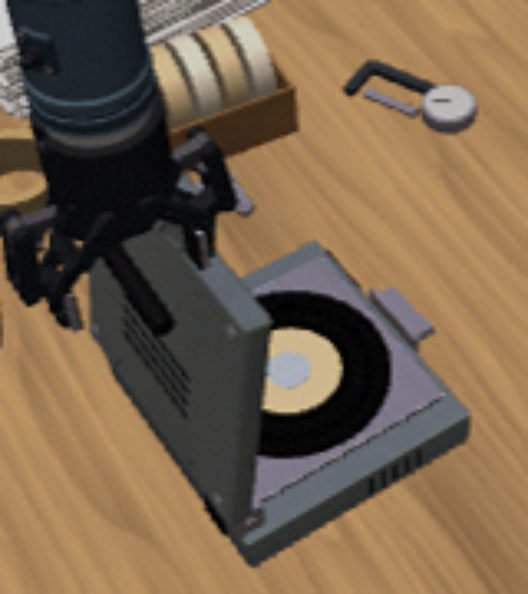

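The lever is between the open fingers and nothing is touching. I'll pinch it and swing the lid down, watching the forces.

Run:
```python
from h import *
manip.gripper_close(); st("grip")
if manip.get_gripper_width()>.01:
    for q in np.arange(1.3,-.01,-.1):
        manip.move_l(grip(q)+UP,O(PY),speed=.09)
        f=manip.get_wrist_force(); print(round(q,2),np.round(f,1),np.round(manip.get_tool_pos()-grip(q)-UP,4),round(manip.get_gripper_width(),4))
        if np.linalg.norm(f)>60: break
st("end")
for c in ("scene","top"):
    im,d=camera(c); cv2.imwrite(f"pics/{c}4.png",im)
    for t in ("lever_hub","lever_grip","keeper"): print(c,t,lm(c,t,1))
a=cv2.imread("pics/scene4.png")[110:290,200:400]; cv2.imwrite("pics/s4c.png",cv2.resize(a,None,fx=3.3,fy=3.3))
```

```text
grip 15.59 [0.7079 0.0468 0.3309] 0.0135 [-3.7 -0.6  0.6]
1.3 [ 4.9 -0.9  0.4] [0.0016 0.     0.0009] 0.0138
1.2 [ 4.2 -0.8  4.9] [ 0.001  -0.0004  0.0014] 0.014
1.1 [ 4.8 -0.8  5.7] [ 0.002  -0.0007  0.0018] 0.0142
1.0 [ 3.9 -1.4  8.3] [ 0.0017 -0.001   0.0023] 0.0138
0.9 [ 2.1 -1.1  6.2] [ 0.0002 -0.0014  0.0013] 0.0138
0.8 [ 2.9 -2.1  5.1] [ 0.0008 -0.0016  0.0014] 0.0138
0.7 [ 3.6 -2.3  6.9] [ 0.0014 -0.0018  0.0017] 0.0135
0.6 [ 2.2 -3.3  8.5] [ 0.002  -0.002   0.0021] 0.0137
0.5 [ 1.5 -4.4  7. ] [ 0.0003 -0.0023  0.001 ] 0.014
0.4 [ 1.2 -3.7  8.8] [ 0.0008 -0.0024  0.0013] 0.0138
0.3 [ 0.9 -5.3  9.5] [ 0.0013 -0.0024  0.0015] 0.0137
0.2 [-0.1 -4.7  8.3] [-0.0002 -0.0024  0.0007] 0.0139
0.1 [ 0.5 -3.9 10.6] [ 0.0003 -0.0022  0.0008] 0.0142
-0.0 [-2.3 -5.4 10.3] [ 0.0002 -0.0024  0.0008] 0.0138
end 21.77 [0.4286 0.0324 0.1468] 0.0138 [-2.3 -5.4 10.3]
scene lever_hub [([0.4293, -0.0322, 0.142], 0.54)]
scene lever_grip [([0.4287, 0.0388, 0.1435], 0.45)]
scene keeper [([0.4571, -0.0301, 0.0444], 0.8)]
top lever_hub [([0.4278, -0.032, 0.1416], 0.58)]
top lever_grip []
top keeper []
```

View pics/s4c.png

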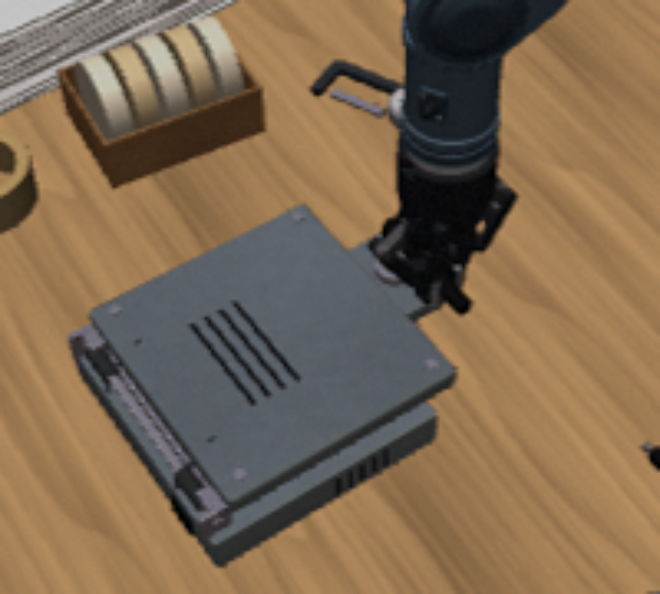

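The lid is nearly down. The side force suggests a press yaw nearer 0.051. I'll refine that and push down until the force rises at the stop.

```bash
sed -i 's/^YAW=.043/YAW=.051/; s/H=np.array(\[.681,/H=np.array([.680,/' h.py
python3 - <<'E'
from h import *
p=grip(0)+UP; print(p)
for dz in np.arange(0,.0121,.0015):
    manip.move_l(p-[0,0,dz],O(PY),speed=.03); manip.wait(.1)
    f=manip.get_wrist_force(); print(round(dz,4),np.round(f,1),np.round(manip.get_tool_pos(),4),round(manip.get_gripper_width(),4))
    if f[2]>24: break
st("e")
im,d=camera("scene"); print(lm("scene","lever_hub",1))
P=cloud("scene",d).reshape(-1,3); lp=(P-H)@np.c_[ex,ey,ez]
for a in (.05,.1,.15,.2):
    m=(abs(lp[:,0]+a)<.02)&(abs(lp[:,1])<.09)&(lp[:,2]>0)&(lp[:,2]<.06); print(a,m.sum(),np.median(lp[m,2])+.066)
E
```

```text
[0.42701149 0.03277101 0.146     ]
0.0 [ 0.3 -2.1 10.1] [0.4282 0.0323 0.1472] 0.0141
0.0015 [-1.6 -2.1 13.7] [0.4279 0.0323 0.1458] 0.0138
0.003 [-5.4 -0.4 22.7] [0.4281 0.0323 0.1451] 0.0136
0.0045 [-3.8 -0.9 25.3] [0.4282 0.0323 0.144 ] 0.014
e 23.57 [0.4282 0.0323 0.144 ] 0.014 [-3.8 -0.9 25.3]
[([0.2569, -0.2633, -0.0016], 0.74)]
0.05 793 0.09030224459891273
0.1 759 0.09036371357672074
0.15 730 0.08985118441168075
0.2 696 0.08964968727441788
```

The lid is fully down: its top is flat at 90 mm and the force on the stop is 25 N. I'll turn the lever clockwise and keep pushing down.

Run:
```python
from h import *
hub=np.array([.431,-.0323,0]); z=.146-.0042
for L in np.r_[np.arange(.1,1.571,.1),1.571,1.62]:
    e=np.cos(L)*ey+np.sin(L)*ex
    p=hub+.065*e+[0,0,z]
    manip.move_l(p,O(PY-np.degrees(L)),speed=.06)
    f=manip.get_wrist_force(); t=manip.get_tool_pos(); r=(t-hub)[:2]
    print(round(L,2),np.round(f,1),np.round(manip.get_moment(),2),np.round(t-p,4),round(manip.get_gripper_width(),4),"ang",round(np.arctan2(r@ex[:2],r@ey[:2]),3))
    if np.linalg.norm(f)>75: print("stop");break
st("e")
im,d=camera("scene"); cv2.imwrite("pics/s5.png",cv2.resize(im[110:290,200:400],None,fx=3.3,fy=3.3))
```

```text
0.1 [-6.  -0.3 25.6] [-0.08  1.29 -0.46] [ 0.0007 -0.0005  0.0023] 0.0138 ang 0.112
0.2 [-4.8 -0.2 26.3] [-0.08  1.4  -0.41] [ 0.0006 -0.0007  0.0023] 0.0137 ang 0.211
0.3 [-5.9 -0.5 25.8] [ 0.03  1.49 -0.51] [ 0.0005 -0.0009  0.0024] 0.0138 ang 0.311
0.4 [-6.8 -1.6 26.4] [-0.05  1.52 -0.42] [ 0.0003 -0.0011  0.0025] 0.014 ang 0.411
0.5 [-6.7 -1.2 26.3] [-0.02  1.45 -0.46] [ 0.0002 -0.0012  0.0025] 0.0139 ang 0.511
0.6 [-5.4 -0.9 25.8] [ 0.05  1.47 -0.47] [ 0.     -0.0013  0.0026] 0.0139 ang 0.611
0.7 [-6.9 -1.2 25. ] [ 0.08  1.51 -0.42] [-0.0002 -0.0014  0.0026] 0.0136 ang 0.711
0.8 [-7.1 -1.3 27. ] [ 0.05  1.59 -0.42] [-0.0003 -0.0014  0.0027] 0.0136 ang 0.811
0.9 [-7.3 -0.5 26.8] [ 0.21  1.56 -0.38] [-0.0005 -0.0015  0.0027] 0.0136 ang 0.912
1.0 [-6.8  0.9 26.4] [ 0.26  1.6  -0.36] [-0.0007 -0.0015  0.0028] 0.0139 ang 1.013
1.1 [-7.3 -0.9 26.5] [ 0.4   1.62 -0.36] [-0.0009 -0.0015  0.0028] 0.0139 ang 1.113
1.2 [-6.9 -0.4 25.3] [ 0.36  1.66 -0.32] [-0.0011 -0.0014  0.0028] 0.0139 ang 1.213
1.3 [-8.4 -0.1 26.1] [ 0.46  1.68 -0.27] [-0.0013 -0.0013  0.0028] 0.0144 ang 1.313
1.4 [-7.3  2.  24.1] [ 0.37  1.55 -0.44] [-0.0013 -0.0004  0.0025] 0.0141 ang 1.402
1.5 [-7.9  3.5 25.2] [ 0.43  1.57 -0.39] [-0.0014 -0.0002  0.0025] 0.0137 ang 1.501
1.57 [-7.9  3.9 24.7] [ 0.62  1.67 -0.19] [-0.0014  0.0004  0.0025] 0.0136 ang 1.564
1.62 [-9.   8.2 27.6] [1.52 1.96 0.77] [-0.0015  0.0032  0.0023] 0.014 ang 1.569
e 28.06 [ 0.4945 -0.029   0.1441] 0.014 [-9.   8.2 27.6]
```

View pics/s5.png

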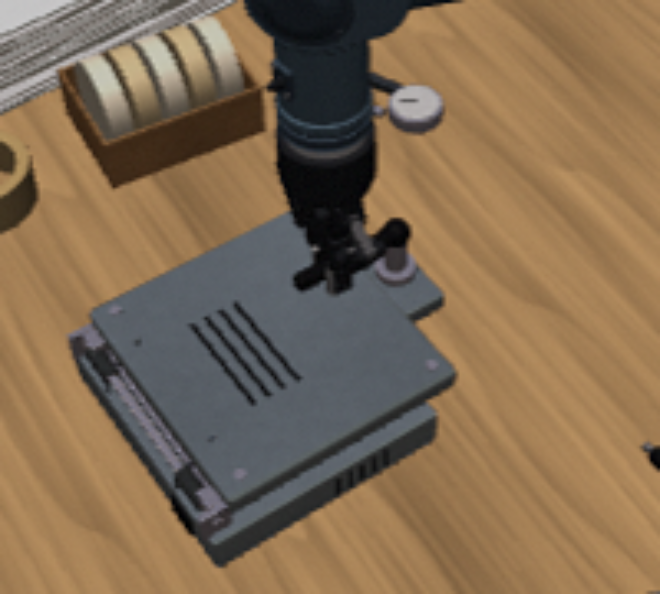

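The lever points back over the lid, and the moment jumped at the stop at 1.57. I'll ease the load, release, retreat and check.

Run:
```python
from h import *
hub=np.array([.431,-.0323,0]); p=hub+.065*ex
t=manip.get_tool_pos(); o=O(PY-90)
manip.move_l([p[0],p[1],t[2]],o,speed=.03); st("ease")
manip.move_l([p[0],p[1],t[2]+.004],o,speed=.02); st("tug")
manip.move_l([p[0],p[1],t[2]+.001],o,speed=.02)
manip.gripper_open(); st("open")
manip.move_l([p[0],p[1],.30],speed=.15)
manip.movep([.42,.15,.36],O(PY)); manip.wait(.5); st("away")
for c in ("scene","top"):
    im,d=camera(c); cv2.imwrite(f"pics/{c}6.png",im)
    for th in ("lever_hub","lever_grip","brush_center","spray","tape","marker","gauge"): print(c,th,lm(c,th,1))
    lp=(cloud(c,d).reshape(-1,3)-H)@np.c_[ex,ey,ez]
    for a in (.05,.12,.2):
        m=(abs(lp[:,0]+a)<.02)&(abs(abs(lp[:,1])-.07)<.03)&(lp[:,2]>0)&(lp[:,2]<.06); print(a,m.sum(),np.median(lp[m,2])+.066)
    m=(lp[:,2]>.06)&(lp[:,2]<.09)&(abs(lp[:,0]+.2)<.09)&(abs(lp[:,1])<.11)
    if m.sum()>10: print("lever",m.sum(),cv2.minAreaRect(lp[m,:2].astype(np.float32)))
a=cv2.imread("pics/scene6.png")[110:380,190:480]; cv2.imwrite("pics/s6c.png",cv2.resize(a,None,fx=2.2,fy=2.2))
```

```text
ease 28.39 [ 0.4945 -0.0282  0.145 ] 0.0139 [-5.9  2.2 14.4]
tug 28.74 [ 0.4945 -0.0281  0.1461] 0.0139 [  2.6  -0.4 -10.4]
open 29.73 [ 0.4959 -0.029   0.1451] 0.0852 [ 0.5 -0.8 -0.2]
away 32.24 [0.4201 0.1497 0.3598] 0.0852 [-0.1  0.1  0.2]
scene lever_hub [([0.4296, -0.033, 0.1403], 0.75)]
scene lever_grip [([0.4939, -0.0232, 0.143], 0.79)]
scene brush_center [([0.4518, 0.3634, 0.0256], 0.95)]
scene spray [([0.6745, 0.3786, 0.0003], 0.8)]
scene tape [([0.6793, -0.3887, -0.0], 0.68)]
scene marker [([0.3077, 0.2544, 0.0047], 0.54)]
scene gauge [([0.2573, -0.2622, -0.0001], 0.73)]
0.05 531 0.09068168873827613
0.12 496 0.09094575386972813
0.2 448 0.09130373645321915
lever 250 ((-0.20462831854820251, 0.0026780348271131516), (0.02070239931344986, 0.10935305804014206), 87.68231964111328)
top lever_hub [([0.4269, -0.0305, 0.1416], 0.68)]
top lever_grip [([0.4967, -0.0323, 0.143], 0.59)]
top brush_center [([0.4468, 0.3624, 0.0231], 0.57)]
top spray [([0.6701, 0.3766, 0.0044], 0.63)]
top tape [([0.6809, -0.3901, -0.0061], 0.59)]
top marker [([0.3049, 0.2543, -0.0019], 0.8)]
top gauge []
0.05 543 0.08955402558001581
0.12 560 0.08960613981686594
0.2 562 0.08995715482048913
lever 246 ((-0.20729775726795197, -0.002847392112016678), (0.02234077639877796, 0.10982774943113327), 88.4255599975586)
```

View pics/s6c.png

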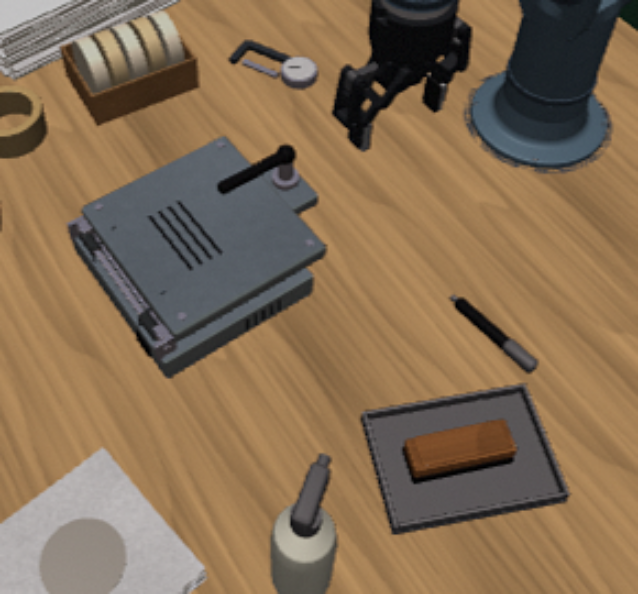

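```bash
python3 -c "
from h import *
manip.close_job(); print(manip.get_time_s())"
```

```text
the job is handed in; nothing more can be done
the job is handed in; nothing more can be done
```

The brush is in the tray and the press is shut and locked; I handed the job in at about 33 s of the 64 s allowed.

- **Brush:** I lifted it off the single and laid it sole down in the middle of the grey tray. The last pictures show it lying flat there.
- **Lid:** I pulled it down by the lever until it met its stop, where the wrist force was about 25 N. While holding it down, I turned the lever clockwise until a jump in the wrist moment showed it had reached its stop, at about 1.57 rad.
- **Lock:** Before letting go I pulled up on the lever with about 10 N, and the lid held. After release the lid stayed shut and the lever stayed pointing back at the hinge.
- **Bystanders:** The spray, tape, marker and gauge are where they started, within measuring noise. The top view missed the gauge in the last check, but the scene view showed it. I did not re-measure the label box, but it is fixed and looks undisturbed in the picture.

**Where readings disagreed:** my first estimate of the press's angle was about 0.008 rad off. This caused a side force of about 5 N during the swing, so I corrected it before turning the lever. In the last check the lid top read 90 mm from the top camera and 91 mm from the scene camera, which is within the 2 mm calibration.

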